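# Vent the pressurised clamp line with the key knob

## Task

The vent manifold on the left has three bare spring-loaded valve spindles, each with a gauge in front of it, and only one gauge still shows pressure. Take the loose black key knob lying on the right of the table, turn it so that the flat in its bore (on the pointer's side) matches the flat of that valve's D spindle, slide it fully home and push it down against the spring to the stop to vent the line. The valve shuts when let go, so finish while still gripping the knob and holding it pressed down; do not press the other two valves and do not disturb the tools lying about.

Things in the scene. Friction and masses are not known exactly. Their poses are not given: they have to be found in the camera images.
- knob: loose key knob, black plastic, standing on its skirt on the right of the table. Origin: centre of its underside; z up its axis, x to the pointer. Fluted round skirt 42 mm across, shoulder 18 mm up. Above it a bar grip up to 42 mm: 16 mm wide (along y), sides flat from x = -17 to +13 mm, rear end x = -19, other end tapering to a pointer nose at x = +26 mm with a pale line on top. About 110 g
- knob_seat (a point): point on the knob's axis at the roof of its bore, 14 mm above the underside; axes as the knob's. The blind D bore opens in the underside: 14 mm deep, 17.4 mm across, its flat 3.7 mm from the axis on the pointer's side (+x)
- manifold: aluminium bar (46 x 232 mm, top at z = 52 mm) on a plywood board 150 (x) x 310 (y) x 12 mm, fixed on the left of the table. Origin: centre of the board's underside; y along the row. Three valves stand in a row at x = +22 mm, y = +75, 0, -75 mm: a brass hexagon with an upright steel D spindle each. Gauges stand at x = -40 mm. Only the spindles are higher than 70 mm
- spindle_1_top (a point): centre of the top end of the D spindle of the valve nearest the brass elbow and supply tube (manifold y = +75 mm), 94 mm above the table when up. Spindle: 16 mm round, one flat 3 mm from the axis; x points square out of the flat (as does the lug on the collar at its foot), within 0.6 rad of the manifold's x; z up. It stands 26 mm free of the collar and turns only stiffly (0.25 N m)
- valve_1_press (a joint): how far spindle 1 is pushed down, m: 0 = up (shut), 0.006 = on its stop (venting). A spring pushes it up: 5 N to start it moving, 11.6 N at the stop. A seated knob's underside is 80 mm above the table with the spindle up, 74 mm with it down
- spindle_2_top (a point): centre of the top end of the D spindle of the valve in the middle (manifold y = +0 mm), 94 mm above the table when up. Spindle: 16 mm round, one flat 3 mm from the axis; x points square out of the flat (as does the lug on the collar at its foot), within 0.6 rad of the manifold's x; z up. It stands 26 mm free of the collar and turns only stiffly (0.25 N m)
- valve_2_press (a joint): how far spindle 2 is pushed down, m: 0 = up (shut), 0.006 = on its stop (venting). A spring pushes it up: 5 N to start it moving, 11.6 N at the stop. A seated knob's underside is 80 mm above the table with the spindle up, 74 mm with it down
- spindle_3_top (a point): centre of the top end of the D spindle of the valve at the plugged end (manifold y = -75 mm), 94 mm above the table when up. Spindle: 16 mm round, one flat 3 mm from the axis; x points square out of the flat (as does the lug on the collar at its foot), within 0.6 rad of the manifold's x; z up. It stands 26 mm free of the collar and turns only stiffly (0.25 N m)
- valve_3_press (a joint): how far spindle 3 is pushed down, m: 0 = up (shut), 0.006 = on its stop (venting). A spring pushes it up: 5 N to start it moving, 11.6 N at the stop. A seated knob's underside is 80 mm above the table with the spindle up, 74 mm with it down
- gauge_1: a 50 mm pressure gauge with white dial tilted up towards the robot; origin: centre of its case, 40 mm above the table. It belongs to the valve straight behind it (62 mm away along the manifold's x); which gauge stands at which valve differs from start to start
- needle_1 (a joint): angle of the needle of gauge_1, rad: 0 = on the zero mark (half past seven), grows clockwise with the pressure; above 1 the line is under pressure, below 0.1 it is empty
- gauge_2: a 50 mm pressure gauge with white dial tilted up towards the robot; origin: centre of its case, 40 mm above the table. It belongs to the valve straight behind it (62 mm away along the manifold's x); which gauge stands at which valve differs from start to start
- needle_2 (a joint): angle of the needle of gauge_2, rad: 0 = on the zero mark (half past seven), grows clockwise with the pressure; above 1 the line is under pressure, below 0.1 it is empty
- gauge_3: a 50 mm pressure gauge with white dial tilted up towards the robot; origin: centre of its case, 40 mm above the table. It belongs to the valve straight behind it (62 mm away along the manifold's x); which gauge stands at which valve differs from start to start
- needle_3 (a joint): angle of the needle of gauge_3, rad: 0 = on the zero mark (half past seven), grows clockwise with the pressure; above 1 the line is under pressure, below 0.1 it is empty
- wax_tin: flat round tin 70 mm across, 34 mm high, a bystander; origin: centre of its underside
- spanner_17: combination spanner 214 mm long, 8 mm thick, a bystander; origin: centre of its underside
- tape_measure: tape measure 72 x 86 x 34 mm, a bystander; origin: centre of its underside

How it is judged:
By the outcome, as a careful person would: the job done as asked, in the order asked, and still so for the second after the job is handed in, while the arm keeps its last pose, push and grip.
It also fails if it takes over 38 s, if anything falls off the work surface, if the arm or the gripper's body presses on something with over 40 N, if the wrist force passes 120 N, or if a joint passes its speed limit or range.

## Robot

A 6-joint arm with a two-finger parallel gripper is mounted at the origin on a cart in front of the work surface, level with it; the furniture and walls round the work are solid. World frame = base frame: x ahead of the robot, y to its left, z up, the work surface at z = 0. Lengths are in m, angles in degrees, forces in N, time in s.
With the tool pointing down it reaches from about 0.275 to 0.775 m from the base axis. Payload 14.6 kg.
Tool frame: the origin (TCP) lies midway between the tips of the shut fingers; the grasp point (between the pads) lies 19 mm behind it (bot.grip_point_offset is the distance from the TCP to the grasp point, in m); z points along the fingers, y is the line along which they close (so a half turn about z gives the same grasp; the last joint's range is limited). The gripper opens to 85 mm and grips with 20 to 120 N. Pads are 22 mm wide; open, the fingers measure 114 mm over their backs; the gripper's body (76 mm by 85 mm) begins 54 mm behind the grasp point. The pads swing forward as they close: fully open they stand 13 mm farther back than shut.
Start: joints at [-77.424, 15.075, -2.767, 72.158, 0, 81.102], TCP at [0.192, -0.489, 0.231] pointing down, gripper open.
Joint ranges: [-151.79, 151.79], [-50.71, 97.33], [-67.44, 78.34], [-121.81, 120.89], [-77.56, 73.72], [-180, 180]. Speed limits (degrees/s): [108.29, 108.29, 147.25, 159.86, 180, 180].

## Interface

Orientations are given as [roll, pitch, yaw] about the fixed x, y, z axes, in that order (R = Rz(yaw) Ry(pitch) Rx(roll)).
In Python, from workcell import bot, eoat, ik, status, camera, hand_in gives the robot as it stands. The module is installed in compiled form; this text tells all that it offers. Calls block until the motion is done:
- bot.movep(position, orientation): joint-space move of the TCP to a pose.
- bot.servo_line(position, rot=None, speed=0.15): straight line of the TCP; rot=None keeps the orientation; speed is the mean speed in m/s.
- bot.goto_joints(angles): joint-space move.
- eoat.command_gripper(opening): finger opening in m; the grip force is fixed at half the most; returns when the fingers have stopped.
- bot.hold(seconds).
- ik(position, orientation): joint angles nearest the present ones, or None.
- status.read_state(): the state.
- camera(name): name is "scene" or "top" or "wrist"; returns a dict with "image" (420x560x3 uint8, red, green, blue), "intrinsics" (3x3 intrinsics, pixels), "position" and "orientation" of the camera in the world. Camera axes: x right, y up, looking along -z (the intrinsics and any distortion apply to the point x, -y, -z); pixel columns grow to the right and rows downward; lengths in m; the calibration is good to about 2 mm. A picture is of the moment at which its call begins. There is no depth.
A pose or a line that the arm cannot do raises bot.MotionError and nothing moves.
- hand_in(): hands the job in; it is judged then, once.
The state is a dict: "time": time; "q": joint angles; "qd": joint speeds; "effort": joint torques, N m; "eef_pos": TCP position; "eef_rot": TCP orientation; "contact_force": force on the tool from outside, world axes, zero at the start; "ft_torque": the same for the moment, N m; "width": finger opening in m; "gripper_force": force on a finger pad.
Only numpy, scipy, OpenCV 4.12 (cv2) and the standard library are available. Lean on these libraries where they do the work, as an engineer would, in place of code of your own. Each camera call takes 0.05 s, during which the arm holds its last target. There are 200 camera calls.

## Working session

There is one attempt and no reset: what is moved stays moved. The work goes in short steps, each a Python script; the robot and the scene stay as the last script left them, time stands still between calls to the robot, and variables do not carry over. Pictures are saved under pics/ and viewed, at most 10 in all, crops included, and the job is handed in when it is done.

```bash
mkdir -p pics
cat > h.py <<'E'
import numpy as np, cv2
from scipy.spatial.transform import Rotation as R
from workcell import bot, eoat, ik, status, camera, hand_in
def Rm(c):
    o=np.array(c["orientation"],float)
    return o if o.shape==(3,3) else R.from_euler('xyz',o,degrees=True).as_matrix()
def snap(name,f=None):
    c=camera(name); im=c["image"]
    np.savez('pics/%s.npz'%(f or name),image=im,K=c["intrinsics"],position=c["position"],R=Rm(c))
    return im[:,:,::-1].copy()
def load(f): return np.load('pics/%s.npz'%f)
def back(d,px,z):
    K=d["K"];v=d["R"]@(np.array([1,-1,-1])*(np.linalg.inv(K)@[px[0],px[1],1]))
    return d["position"]+v*(z-d["position"][2])/v[2]
def proj(d,P):
    p=d["R"].T@(np.array(P,float)-d["position"]);p=d["K"]@(p*[1,-1,-1]);return p[:2]/p[2]
E
python3 - <<'E'
from h import *
a=snap("scene");b=snap("top")
cv2.imwrite('pics/a.png',a);cv2.imwrite('pics/b.png',b)
c=camera("top");print({k:v for k,v in c.items() if k!="image"});c=camera("scene");print({k:v for k,v in c.items() if k!="image"}); print(status.read_state())
E
```

```text
{'intrinsics': array([[494.40514312,   0.        , 279.9943178 ],
       [  0.        , 494.40514312, 213.15718207],
       [  0.        ,   0.        ,   1.        ]]), 'position': array([0.42224554, 0.0036507 , 1.42177908]), 'orientation': array([  2.67972341,  -0.54467835, -89.98301518])}
{'intrinsics': array([[503.65473099,   0.        , 274.52061317],
       [  0.        , 503.65473099, 208.6233186 ],
       [  0.        ,   0.        ,   1.        ]]), 'position': array([-0.18428679,  0.43750136,  1.07907969]), 'orientation': array([  39.55633573,   -0.86305792, -121.330111  ])}
{'time': 0.2, 'q': array([-7.74232764e+01,  1.50883511e+01, -2.78785090e+00,  7.21576673e+01,
        7.60993960e-04,  8.11039762e+01]), 'qd': array([ 0.01895271, -0.04952304,  0.08139784,  0.05791059,  0.00965603,
       -0.02075057]), 'effort': array([ 8.89601506e-04, -6.37313676e+01,  3.84420848e+01,  9.80062847e-03,
       -1.06516261e-04,  8.31760389e-06]), 'eef_pos': array([ 0.19216418, -0.48840895,  0.23102189]), 'eef_rot': array([-1.79966656e+02, -5.98946419e-03,  2.14727454e+01]), 'contact_force': array([ 0.40193877,  0.33038283, -0.03609387]), 'ft_torque': array([ 0.04746106, -0.00155375,  0.00201583]), 'gripper_force': 0.0, 'width': 0.08546886584444167}
```

View pics/a.png

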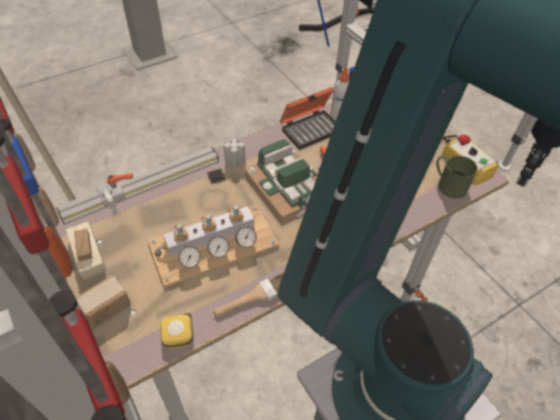

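View pics/b.png

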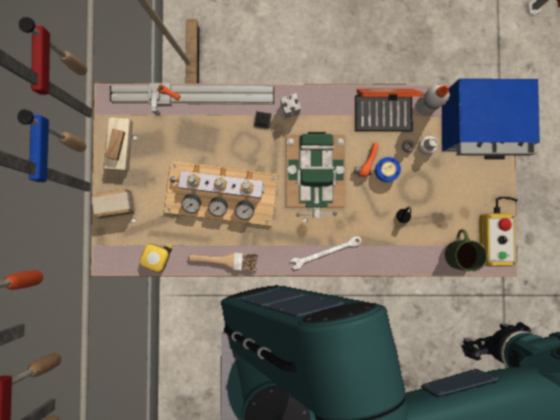

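The top view has x up and y to the left. The manifold is around (220,195) with its elbow at the left end (175,180), the knob is a black object near (404,215), the tin is blue at (388,169), the spanner is at (326,253) and the tape is at (155,257). Next I'll enlarge the crops.

Run:
```python
from h import *
a=load('scene')["image"][:,:,::-1];b=load('top')["image"][:,:,::-1]
u=lambda im,x,y,w,h,s:cv2.resize(im[y:y+h,x:x+w],None,fx=s,fy=s,interpolation=cv2.INTER_CUBIC)
A=u(a,145,200,140,80,5);B=u(b,160,160,120,70,5);C=u(b,384,195,40,40,5);D=np.zeros((800,700,3),np.uint8)
print(A.shape,B.shape,C.shape)
D=np.zeros((750,800,3),np.uint8);D[:400,:700]=A;D[400:,:600]=B;D[400:600,600:]=C
cv2.imwrite('pics/c.png',cv2.resize(D,(640,600)))
for n,p,z in [('knob',(404,215),.03),('s1',(193,181),.094),('s2',(220,184),.094),('s3',(247,187),.094)]: print(n,back(load('top'),p,z))
```

```text
(400, 700, 3) (350, 600, 3) (200, 200, 3)
knob [ 0.48244233 -0.35983463  0.03      ]
s1 [0.57089741 0.22530242 0.094     ]
s2 [0.56288392 0.15264123 0.094     ]
s3 [0.55486664 0.07994571 0.094     ]
```

View pics/c.png

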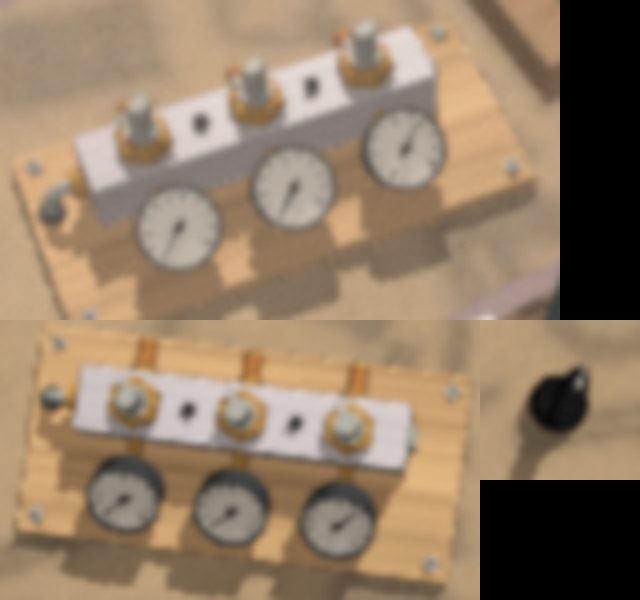

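Gauge 3, at the plugged end (right, valve 3), reads under pressure: its needle points up and to the right, while the other two sit at half past seven. The knob is at about (0.48,-0.36) with its pointer at about -40°. I'll move above it and look with the wrist camera.

Run:
```python
from h import *
print(back(load('top'),(403.2,216.2),.03), status.read_state()["time"])
bot.movep([.479,-.358,.22],[180,0,140])
cv2.imwrite('pics/d.png',snap('wrist','w1'))
d=load('w1');print(d["position"],d["R"],d["K"]);s=status.read_state();print(s["time"],s["eef_pos"],s["q"],proj(d,[.479,-.358,.042]))
```

```text
[ 0.4790486  -0.35753093  0.03      ] 0.2
[ 0.41979279 -0.30846268  0.36288594] [[ 6.45018668e-01 -7.27878099e-01 -2.32689473e-01]
 [ 7.64166474e-01  6.14101028e-01  1.97305670e-01]
 [-7.19631360e-04 -3.05079335e-01  9.52326668e-01]] [[292.28148895   0.         285.88742704]
 [  0.         292.28148895 210.59216608]
 [  0.           0.           1.        ]]
1.5917 [ 0.47845348 -0.35852412  0.22005723] [-4.46480049e+01  2.25284701e+01  6.72993996e+00  7.42005145e+01
 -6.94917574e-03 -4.51729892e+00] [286.3899678 188.9430717]
```

View pics/d.png

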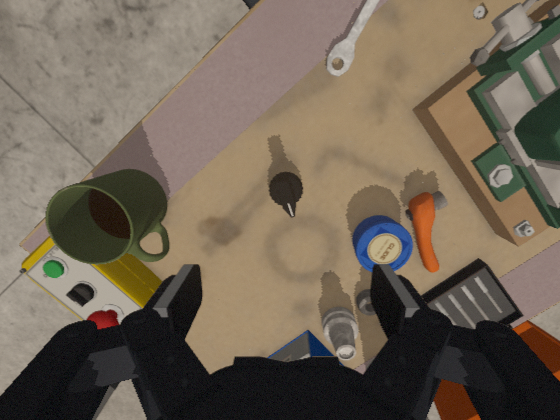

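The knob is at (286,189), where the projection put it, and its pointer tip is at about (292,215). I'll move lower for a precise angle.

Run:
```python
from h import *
bot.servo_line([.479,-.358,.13],speed=.15)
im=snap('wrist','w2');d=load('w2');u,v=map(int,proj(d,[.479,-.358,.03]));print(u,v)
x,y=u-50,v-50
cv2.imwrite('pics/e.png',cv2.resize(im[y:y+100,x:x+100],None,fx=6,fy=6,interpolation=cv2.INTER_CUBIC));print(x,y)
```

```text
286 209
236 159
```

View pics/e.png

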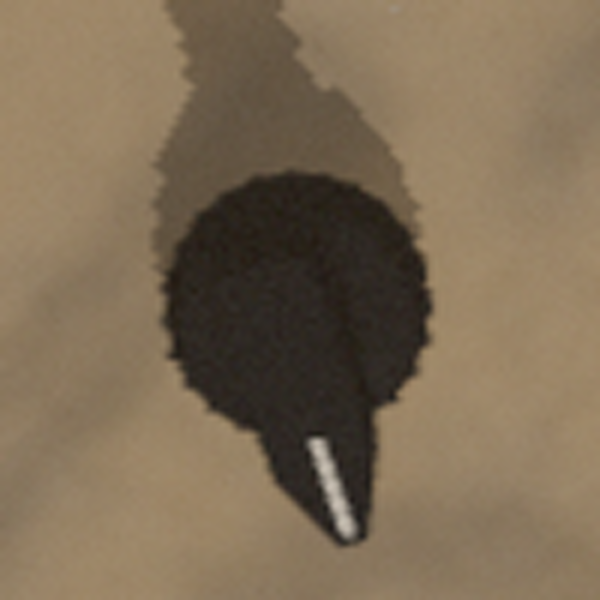

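Run:
```python
from h import *
d=load('w2');q=lambda x,y,z:back(d,(236+x/6-.4,159+y/6-.4),z)
c=q(300,304,.016);a=q(316,440,.042);b=q(348,537,.042)
print(c,a,b);v=(b-a)[:2];w=(b-c)[:2]
print(np.degrees(np.arctan2(v[1],v[0])),np.degrees(np.arctan2(w[1],w[0])),np.hypot(*w),np.hypot(*(a-c)[:2]))
```

```text
[ 0.48224375 -0.36134523  0.016     ] [ 0.4929403  -0.36732545  0.042     ] [ 0.50749656 -0.37347229  0.042     ]
-22.893408784094323 -25.651527354625536 0.02801374789198 0.01225476765671614
```

Run:
```python
from h import *
o=[180,0,156.5]
bot.servo_line([.483,-.3624,.10],o,speed=.15)
bot.servo_line([.483,-.3624,.0205],speed=.12)
eoat.command_gripper(0.0)
s=status.read_state();print(s["time"],s["eef_pos"],s["eef_rot"],s["width"],s["gripper_force"],s["contact_force"])
bot.servo_line([.483,-.3624,.17],speed=.2)
s=status.read_state();print(s["time"],s["width"],s["contact_force"])
cv2.imwrite('pics/f.png',snap('wrist','w3'))
bot.movep([.553,.079,.22],[180,0,170])
im=snap('wrist','w4');d=load('w4')
s=status.read_state();print(s["time"],s["eef_pos"],s["eef_rot"],proj(d,[.553,.079,.094]))
a=cv2.imread('pics/f.png')
o=np.zeros((600,800,3),np.uint8);o[:420,:560]=im;o[420:600,:560]=a[200:380];cv2.imwrite('pics/g.png',o[:,:560])
```

```text
4.2833 [ 0.4831073  -0.36244713  0.02078623] [-1.79995366e+02  2.02208521e-02  1.56504491e+02] 0.014821790025154774 59.232686050236225 [-1.26070318  2.22978244  6.36860766]
5.1833 0.014963282220643434 [ 0.05070561  0.09849625 -2.26473821]
6.9333 [0.55316164 0.07806272 0.21976827] [-1.79988828e+02 -1.82956948e-02  1.69921666e+02] [287.23381481 201.4561642 ]
```

View pics/g.png

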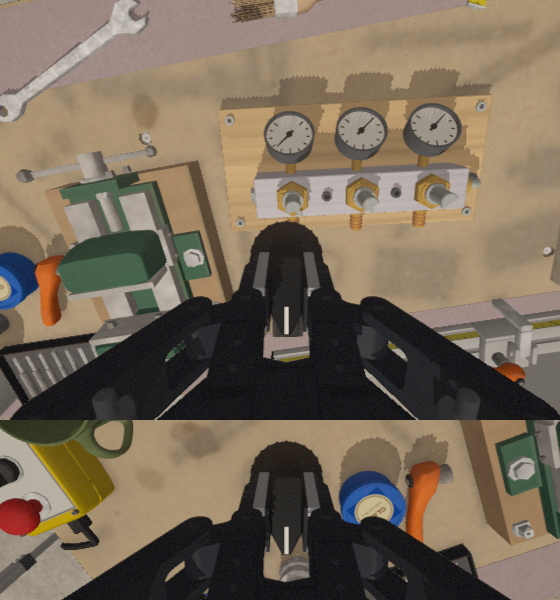

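Seen from behind, valve 3 is leftmost at (292,200). Its gauge at (290,135) has the long needle towards (278,146), which upright is up-right, so it's under pressure; the other two show zero. The knob is gripped with its nose towards the bottom of the picture. I'll take a close, offset look at spindle 3.

Run:
```python
from h import *
bot.servo_line([.613,.079,.165],[180,0,174],speed=.15)
im=snap('wrist','w5');d=load('w5')
s=status.read_state();print(s["time"],s["eef_pos"],s["eef_rot"],d["position"])
u,v=map(int,proj(d,[.553,.079,.085]));print(u,v)
x,y=u-40,v-40
cr=cv2.resize(im[y:y+80,x:x+80],None,fx=6,fy=6,interpolation=cv2.INTER_CUBIC)
k=cv2.resize(im[205:345,240:335],None,fx=3.3,fy=3.3,interpolation=cv2.INTER_CUBIC)
k=np.clip(k.astype(float)*2.2,0,255).astype(np.uint8)
o=np.zeros((480,800,3),np.uint8);o[:,:480]=cr;o[:k.shape[0],485:485+k.shape[1]]=k[:480,:315];cv2.imwrite('pics/i.png',o);print(x,y)
```

```text
7.675 [0.61277059 0.07896758 0.16572332] [1.79995420e+02 3.35887287e-02 1.73980978e+02] [0.53605733 0.08670679 0.3081731 ]
278 141
238 101
```

View pics/i.png

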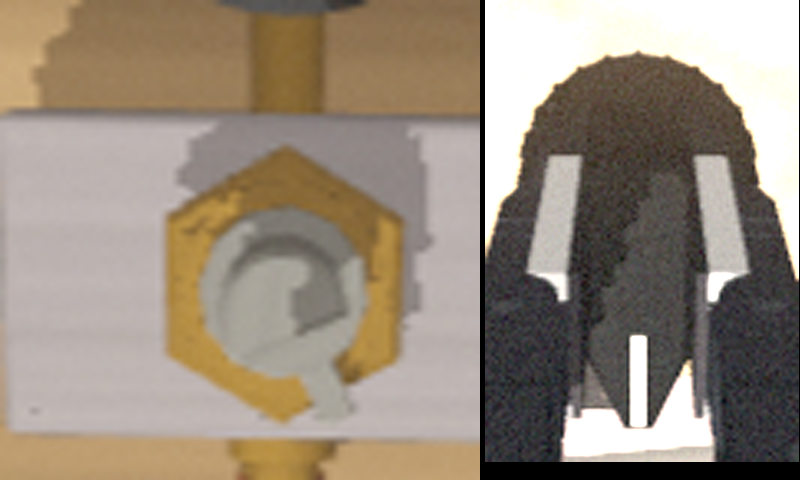

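Spindle 3 is at crop centre about (283,310), with its lug and flat facing down-right towards (337,412). I'll project models of the spindle and the held knob over this picture to get the offsets.

```bash
cat > m.py <<'E'
from h import *
t=np.linspace(0,2*np.pi,73)
def dshape(c,yaw,z,r=.008,fl=.003):
    a=np.arccos(fl/r);tt=np.linspace(a,2*np.pi-a,60);p=np.c_[r*np.cos(tt),r*np.sin(tt)];p=np.r_[p,p[:1]]
    y=np.radians(yaw);M=np.array([[np.cos(y),-np.sin(y)],[np.sin(y),np.cos(y)]])
    return [np.r_[q,z] for q in p@M.T+c]
def circ(c,r,z): return [[c[0]+r*np.cos(a),c[1]+r*np.sin(a),z] for a in t]
def draw(im,d,P,x,y,s,col):
    p=np.array([(proj(d,q)-[x,y]+.5)*s-.5 for q in P]);cv2.polylines(im,[np.round(p*8).astype(int)],False,col,1,cv2.LINE_AA,3)
E
python3 - <<'E'
from m import *
d=load('w5');q=lambda x,y,z:back(d,(238+(x+.5)/6-.5,101+(y+.5)/6-.5),z)
c=q(284,292,.068);l=q(337,412,.066);v=(l-c)[:2];print('collar',c,'lug yaw',np.degrees(np.arctan2(v[1],v[0])))
a=q(243,363,.094);b=q(340,322,.094);w=(b-a)[:2];n=np.array([-w[1],w[0]]);n/=np.hypot(*n);n*=np.sign(n[0])
print('flat yaw',np.degrees(np.arctan2(n[1],n[0])),'len',np.hypot(*w),'centre',((a+b)/2)[:2]-.003*n)
# knob in tool frame (knob x=-tool x)
s_T=np.array([.61277,.07897,.16572]);yk=np.radians(-6.02);ex=np.array([np.cos(yk),np.sin(yk)]);ey=np.array([-ex[1],ex[0]])
u=s_T[2]-.0208
for nm,px,z in [('rear skirt',(286.4,220.8),u),('tip',(286.4,334.4),u+.042),('line start',(286.4,307.1),u+.042),('L',(250.9,252),u+.018),('R',(322.4,252),u+.018)]:
    P=back(d,px,z)[:2]-s_T[:2];print(nm,P@ex,P@ey)
im=d["image"][:,:,::-1]
x,y=258,116;A=cv2.resize(im[y:y+60,x:x+50],None,fx=8,fy=8,interpolation=cv2.INTER_CUBIC);A=np.clip((A.astype(float)-60)*1.5,0,255).astype(np.uint8);B=A.copy()
c0=((a+b)/2)[:2]-.003*n;yw=np.degrees(np.arctan2(v[1],v[0]))
draw(B,d,dshape(c0,yw,.094),x,y,8,(0,0,255));draw(B,d,dshape(c0,yw,.068),x,y,8,(255,0,0))
cv2.imwrite('pics/j.png',np.hstack([A,B]))
E
```

```text
collar [0.56057765 0.08315307 0.068     ] lug yaw 17.769527730181064
flat yaw 16.694090237531782 len 0.012748378577155989 centre [0.56113978 0.08291542]
rear skirt -0.018523471809848032 -0.00020420250004403605
tip 0.02717668791157444 -0.00026226498077171906
line start 0.011030305719550906 -0.00025688358656679125
L -0.006887483075665879 -0.019630158842096745
R -0.006865870020843551 0.019447126394045604
```

View pics/j.png

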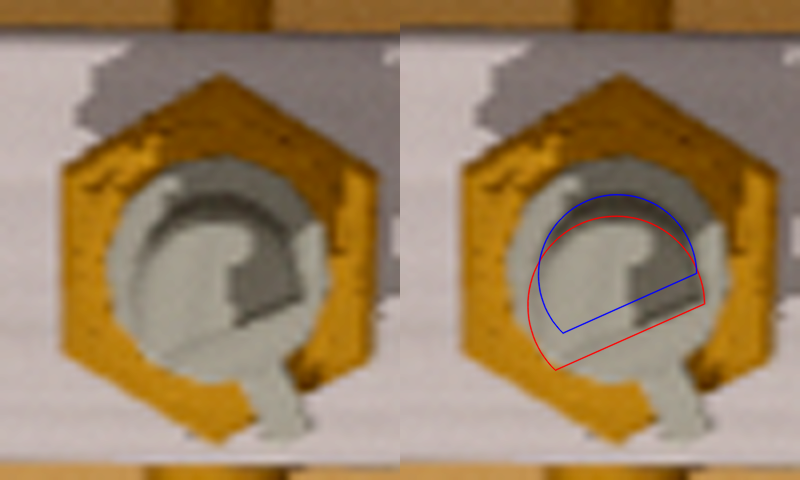

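The overlay fits the spindle to within about 0.5 mm: centre about (0.5606,0.0832), flat yaw about 17°. Next I'll fit the skirt outline numerically, then go above and descend in steps, watching the force.

Run:
```python
from m import *
d=load('w5');g=cv2.cvtColor(d["image"],cv2.COLOR_RGB2GRAY)
T=np.array([.61277,.07897,.16572]);yk=np.radians(-6.02);ex=np.array([np.cos(yk),np.sin(yk)]);ey=np.array([-ex[1],ex[0]])
cols=np.arange(258,316);obs=[]
for c in cols:
    col=g[205:260,c].astype(float);i=np.argmax(col<70);obs.append(205+i-(70-col[i])/(col[i-1]-col[i]))
obs=np.array(obs)
def pred(dx,dy):
    k=T[:2]+dx*ex+dy*ey;r=np.full(len(cols),1e9)
    for z in (0,.009,.018):
        p=np.array([proj(d,q) for q in circ(k,.021,T[2]-.0208+z)]);h=p[np.abs(np.arange(73)-0)>=0]
        m=p[:,1]<p[:,1].mean();h=p[m];h=h[np.argsort(h[:,0])];r=np.minimum(r,np.interp(cols,h[:,0],h[:,1]))
    return r
from scipy.optimize import least_squares
f=least_squares(lambda v:pred(*v)-obs,[.002,0],loss='soft_l1',diff_step=1e-3,x_scale=.001);print(f.x,np.round(f.fun,1))
```

```text
[ 0.00271466 -0.00045637] [-0.3 -0.4 -0.3  0.9  0.2 -0.5 -0.4 -0.3 -0.2  0.   0.9  0.3 -0.1 -0.2
 -0.2 -0.2  0.   0.2  0.8  0.7  0.2 -0.1 -0.1 -0.2 -0.2 -0.2 -0.   0.4
  0.8  0.3 -0.1 -0.1 -0.3 -0.2 -0.1 -0.2  0.2  0.6  0.2  0.  -0.2 -0.2
 -0.1 -0.3 -0.   0.5  0.8 -0.1 -0.3 -0.2 -0.5 -0.4  0.3  1.  -0.1 -0.4
 -0.3 -0.1]
```

```bash
cat > go.py <<'E'
from m import *
Y=17.3;e=np.array([np.cos(np.radians(Y)),np.sin(np.radians(Y))]);n=np.array([-e[1],e[0]])
O=[180,0,Y-180]
def tcp(z,a=0,b=0,c=np.array([.5606,.0832]),dx=.0024,dy=-.0003):
    p=c+(a-dx)*e+(b-dy)*n;return [p[0],p[1],z]
def st(tag=''):
    s=status.read_state();print(tag,round(s["time"],2),np.round(s["eef_pos"],4),np.round(s["contact_force"],2),np.round(s["ft_torque"],2),round(s["width"],4));return s
E
python3 - <<'E'
from go import *
bot.servo_line(tcp(.165),O,speed=.12); bot.servo_line(tcp(.125),speed=.1);bot.hold(.2);st('above')
im=snap('wrist','w6')
for z in (.1165,.115,.1135,.112,.1105):
    bot.servo_line(tcp(z),speed=.03);bot.hold(.1);s=st(z)
    if s["contact_force"][2]>3: break
E
```

```text
above 9.03 [0.5586 0.0828 0.1256] [ 0.6  -0.03 -1.21] [0.01 0.   0.04] 0.0145
0.1165 9.62 [0.5583 0.0828 0.1165] [ 0.04  0.14 -0.79] [-0.01  0.05 -0.03] 0.0149
0.115 9.97 [0.5582 0.0828 0.115 ] [ 0.6  -0.72 -1.72] [-0.01 -0.   -0.03] 0.0147
0.1135 10.32 [0.5583 0.0828 0.1135] [ 0.05 -0.18 -1.72] [ 0.   -0.13 -0.02] 0.0144
0.112 10.67 [0.5583 0.0828 0.112 ] [ 1.26  0.45 -0.88] [ 0.01 -0.2   0.02] 0.0145
0.1105 11.02 [0.5583 0.0828 0.1105] [ 0.14  0.61 -3.21] [ 0.08 -0.26  0.05] 0.0149
```

The knob is past the spindle top with no upward force, so it is sliding on. I'll continue down.

Run:
```python
from go import *
for z in (.109,.107,.105,.103,.1015,.1005):
    bot.servo_line(tcp(z),speed=.03);bot.hold(.1);s=st(z)
    if s["contact_force"][2]>4: break
```

```text
0.109 11.37 [0.5582 0.0828 0.109 ] [ 1.67 -0.29 -1.62] [ 0.1  -0.31  0.01] 0.0146
0.107 11.72 [0.5583 0.0828 0.107 ] [ 1.77  0.56 -2.11] [ 0.09 -0.31 -0.01] 0.0144
0.105 12.07 [0.5582 0.0828 0.105 ] [ 1.28  0.51 -2.34] [ 0.1  -0.36  0.04] 0.0146
0.103 12.42 [0.5582 0.0828 0.1029] [ 1.68  0.31 -2.46] [ 0.14 -0.4   0.03] 0.0149
0.1015 12.77 [0.5582 0.0828 0.1014] [ 0.82  1.83 -2.85] [ 0.08 -0.46  0.04] 0.0149
0.1005 13.12 [0.5583 0.0828 0.1007] [0.92 0.96 3.6 ] [ 0.09 -0.1   0.03] 0.0145
```

Contact came at the expected seat height of about 0.1008. Now I'll press to the stop.

Run:
```python
from go import *
for z in (.098,.0955,.0948,.0942,.0937):
    bot.servo_line(tcp(z),speed=.02);bot.hold(.2);s=st(z)
    if s["contact_force"][2]>20: break
cv2.imwrite('pics/k.png',snap('wrist','w7'));im=snap('scene','s7');t=snap('top','t7')
u=cv2.resize(im[200:280,145:285],None,fx=4,fy=4,interpolation=cv2.INTER_CUBIC)
w=cv2.imread('pics/k.png')[60:260,100:500]
o=np.zeros((520,560,3),np.uint8);o[:320]=u;o[320:,:400]=w;cv2.imwrite('pics/l.png',o)
```

```text
0.098 13.59 [0.5583 0.0828 0.0982] [ 0.11 -0.72  6.51] [0.01 0.03 0.  ] 0.0145
0.0955 14.07 [0.5583 0.0828 0.0959] [-1.    1.02  8.4 ] [0.09 0.13 0.03] 0.0149
0.0948 14.52 [0.5584 0.0828 0.0952] [-0.33 -0.03  9.35] [ 0.05  0.17 -0.01] 0.0142
0.0942 14.97 [0.5584 0.0828 0.0948] [-2.26  0.91 11.07] [ 0.05  0.38 -0.02] 0.0144
0.0937 15.42 [0.5585 0.0828 0.0947] [-3.03 -0.46 17.68] [0.04 0.79 0.  ] 0.0149
```

View pics/l.png

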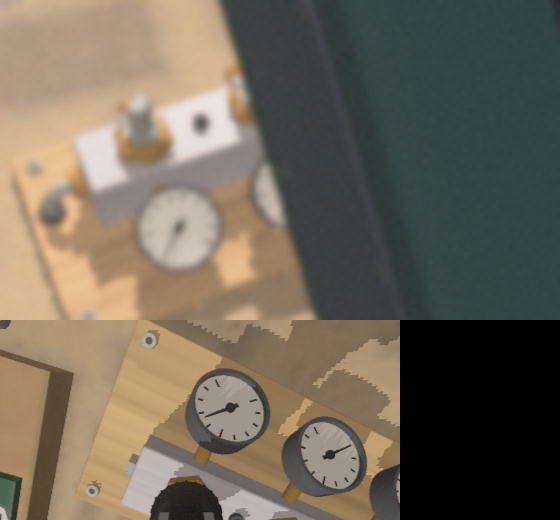

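The height has stopped changing and the force is rising, so it's on the stop. Gauge 3's needle in this frame, taken at once, still shows pressure: from (231,408) towards (205,416). I'll press a little harder, wait, and track the needle angle numerically.

Run:
```python
from go import *
def ang(f,c):
    g=cv2.cvtColor(load(f)["image"],cv2.COLOR_RGB2GRAY).astype(float)
    v=[]
    for a in range(0,360,3):
        r=np.arange(9,22);v.append(np.mean([g[int(round(c[1]-q*np.sin(np.radians(a)))),int(round(c[0]+q*np.cos(np.radians(a))))] for q in r]))
    i=np.argmin(v);return i*3,v[i],np.median(v)
G=(331,148)
print(ang('w7',G),'gauge2',ang('w7',(430,195)))
bot.servo_line(tcp(.0933),speed=.02)
for i in range(6):
    bot.hold(.7);snap('wrist','v%d'%i);print(ang('v%d'%i,G))
st()
im=load('v5')["image"][60:260,230:530,::-1];cv2.imwrite('pics/n.png',cv2.resize(im,None,fx=2,fy=2))
```

```text
(np.int64(198), np.float64(51.46153846153846), np.float64(151.73076923076923)) gauge2 (np.int64(27), np.float64(52.0), np.float64(151.3846153846154))
(np.int64(195), np.float64(51.23076923076923), np.float64(151.69230769230768))
(np.int64(198), np.float64(52.61538461538461), np.float64(151.69230769230768))
(np.int64(195), np.float64(52.23076923076923), np.float64(151.76923076923077))
(np.int64(195), np.float64(52.61538461538461), np.float64(151.76923076923077))
(np.int64(198), np.float64(52.61538461538461), np.float64(151.65384615384613))
(np.int64(195), np.float64(52.76923076923077), np.float64(151.76923076923077))
 20.32 [0.5586 0.0828 0.0946] [-4.12 -0.98 23.32] [-0.    1.09 -0.04] 0.0146
```

Run:
```python
from go import *
G={f:cv2.cvtColor(load(f)["image"],cv2.COLOR_RGB2GRAY).astype(float) for f in ('w5','w6','w7','v5')}
for f,g in G.items():
    sub=g[295:345,270:305];m=sub>120
    # pale line: bright within columns 283-290
    c=g[295:345,286];top=[];
    for col in (262,274,286,298,310):
        k=g[205:262,col];i=np.argmax(k<70);top.append(round(205+i-(70-k[i])/(k[i-1]-k[i]),1))
    print(f,top,np.round(c[::2]).astype(int))
A=np.hstack([load('v5')["image"][90:350,215:400,::-1],load('w6')["image"][90:350,215:400,::-1]])
A=np.clip(cv2.resize(A,None,fx=2.1,fy=2.1,interpolation=cv2.INTER_CUBIC)*1.5,0,255).astype(np.uint8);cv2.imwrite('pics/o.png',A);print(A.shape)
```

```text
w5 [np.float64(230.0), np.float64(223.1), np.float64(220.4), np.float64(223.4), np.float64(229.9)] [ 39  31  36  31  36  32 201 206 207 208 207 205 206 206 207 205 206 205
 206 206 140 145 147 113  89]
w6 [np.float64(230.0), np.float64(223.2), np.float64(220.0), np.float64(222.8), np.float64(230.0)] [ 34  34  38  31  32  32 199 205 204 205 204 204 204 203 204 204 204 204
 204 204 144 149 151 153 155]
w7 [np.float64(230.1), np.float64(222.9), np.float64(219.4), np.float64(222.7), np.float64(229.8)] [ 32  38  34  34  34  30 198 205 204 204 205 205 204 204 204 204 205 204
 204 204 150 154 150 151 149]
v5 [np.float64(230.1), np.float64(222.8), np.float64(219.5), np.float64(222.7), np.float64(229.7)] [ 34  31  34  33  30  33 199 205 203 204 204 204 204 204 204 204 205 204
 204 204 151 153 150 150 151]
(546, 777, 3)
```

View pics/o.png

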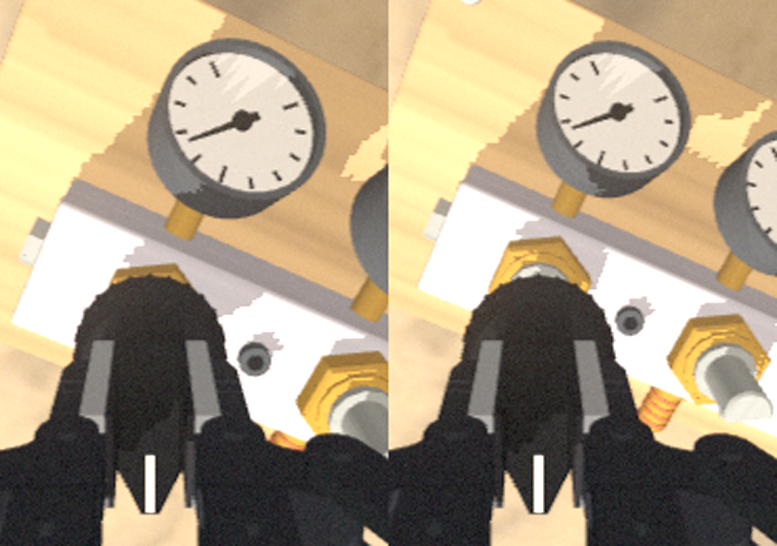

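Gauge 3's needle still points left, and the knob has not moved in the grip. The line tip row is unchanged at about 334. I'll measure finely whether the needle is moving at all, then push somewhat harder.

```bash
cat >> go.py <<'E'
def needle(f,c):
    g=cv2.cvtColor(load(f)["image"],cv2.COLOR_RGB2GRAY).astype(np.float32)
    p=cv2.warpPolar(g,(30,720),c,30,cv2.WARP_POLAR_LINEAR)[:,9:20].mean(1);i=np.argmin(p)
    w=np.clip(110-np.roll(p,360-i),0,None);w[:330]=0;w[390:]=0
    return round(((i+(w*(np.arange(720)-360)).sum()/w.sum())/2)%360,2)
E
python3 - <<'E'
from go import *
print([needle(f,(331,148)) for f in ('w7','v0','v1','v2','v3','v4','v5')])
for k,z in enumerate((.0929,.0924)):
    bot.servo_line(tcp(z),speed=.02);bot.hold(.5);st(z);f='x%d'%k;snap('wrist',f);print(needle(f,(331,148)))
E
```

```text
[np.float64(164.0), np.float64(164.22), np.float64(164.15), np.float64(164.22), np.float64(164.18), np.float64(164.14), np.float64(164.23)]
0.0929 21.07 [0.5586 0.0828 0.0945] [-5.87  0.16 26.52] [-0.02  1.34 -0.03] 0.0151
164.66
0.0924 21.87 [0.5587 0.0828 0.0945] [-7.02  0.47 31.51] [-0.06  1.72  0.03] 0.0152
165.01
```

The force and height curves look like the valve's stop, yet the needle doesn't fall. I'll ease up to the top of the stroke and press again slowly, averaging forces, to find the true start and end of travel and take out the sideways load.

```bash
cat >> go.py <<'E'
def avg(n=5):
    F=[]
    for _ in range(n):
        bot.hold(.03);s=status.read_state();F.append(np.r_[s["contact_force"],s["ft_torque"]])
    return round(s["time"],2),np.round(s["eef_pos"],5),np.round(np.mean(F,0),2)
E
python3 - <<'E'
from go import *
for z in (.0945,.0965,.099,.1005,.1015,.1022):
    bot.servo_line(tcp(z,-.0002 if z<.0985 else 0),speed=.03);print('up',z,*avg())
for z,a in ((.100,0),(.097,-.0002),(.0950,-.0003),(.0940,-.0005),(.0932,-.0007)):
    bot.servo_line(tcp(z,a),speed=.03);print('dn',z,*avg())
snap('wrist','y0');print(needle('y0',(331,148)))
E
```

```text
up 0.0945 22.33 [0.55836 0.08275 0.09504] [-0.73  0.61  9.19  0.1   0.11 -0.01]
up 0.0965 22.75 [0.5583  0.08275 0.09687] [ 0.16  0.67  7.27  0.14 -0.04 -0.  ]
up 0.099 23.17 [0.55832 0.08276 0.09904] [ 0.51  0.24  5.33  0.08 -0.09  0.  ]
up 0.1005 23.58 [0.55827 0.08275 0.10048] [ 1.04  0.62  3.29  0.06 -0.25  0.  ]
up 0.1015 24.0 [0.55821 0.08282 0.10138] [ 2.55  0.36 -0.25  0.12 -0.53 -0.01]
up 0.1022 24.42 [0.55815 0.08283 0.10211] [ 2.75  0.69 -2.53  0.24 -0.55  0.02]
dn 0.1 24.83 [0.55826 0.08276 0.10016] [ 0.77  0.45  3.5   0.1  -0.25  0.01]
dn 0.097 25.25 [0.5583  0.08273 0.09736] [ 1.1   0.59  7.1   0.18 -0.2   0.02]
dn 0.095 25.67 [0.55829 0.08273 0.0955 ] [ 0.69  0.57  9.13  0.19 -0.15 -0.01]
dn 0.094 26.08 [0.5583  0.08271 0.09481] [-4.000e-02  5.400e-01  1.238e+01  2.600e-01 -7.000e-02  1.000e-02]
dn 0.0932 26.5 [0.55835 0.0827  0.09463] [-1.720e+00  1.510e+00  2.075e+01  3.000e-01  3.700e-01 -1.000e-02]
163.27
```

The travel is confirmed. The spring starts at TCP z of about 0.1008 (underside 80 mm), and there's a hard stop at about 0.0947 (underside 74 mm). That is 6 mm, and the forces match the given spring. I'll do a last check for steadiness and hand in while holding the knob down at about 20 N.

Run:
```python
from go import *
bot.hold(1.0);print(*avg());s=st();snap('wrist','z0');print(needle('z0',(331,148)))
if s["contact_force"][2]>15 and s["eef_pos"][2]<.0949: print(hand_in())
```

```text
27.72 [0.5584  0.08268 0.09468] [-1.89  0.88 21.06  0.3   0.39  0.  ]
 27.72 [0.5584 0.0827 0.0947] [-2.82  1.18 20.62] [0.32 0.36 0.03] 0.0151
163.23
the job is handed in; nothing more can be done
None
```

Handed in at about 28 s with the knob fully home on the pressurised valve 3 (plugged end), still gripped and held on its 6 mm stop at about 21 N, but gauge 3's needle never visibly fell in the camera, so the venting itself is not visually confirmed.

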